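# Lock the blade base into the blender cup

### The arm

A 6-joint arm with a two-finger parallel gripper is mounted at the origin on a cart in front of the work surface, level with it; the furniture and walls round the work are solid. World frame = base frame: x ahead of the robot, y to its left, z up, the work surface at z = 0. Lengths are in m, angles in rad, forces in N, time in s.
With the tool pointing down it reaches from about 0.375 to 0.975 m from the base axis. Payload 3.8 kg.
Tool frame: the origin (TCP) lies midway between the tips of the shut fingers; the grasp point (between the pads) lies 19 mm behind it; z points along the fingers, y is the line along which they close (so a half turn about z gives the same grasp; the last joint's range is limited). The gripper opens to 88 mm and grips with 3 to 60 N. Pads are 18 mm wide; open, the fingers measure 123 mm over their backs; the gripper's body (75 mm by 187 mm) begins 45 mm behind the grasp point.
Start: joints at [1.086, 0.264, 1.604, -0, 1.274, -0.037], TCP at [0.292, 0.608, 0.239] pointing down, gripper open.
Joint ranges: [-2.63, 2.63], [-0.94, 2.18], [0.31, 2.57], [-1.31, 4.45], [0, 2.66], [-2.55, 2.55]. Speed limits (rad/s): [2.57, 2.57, 3.14, 3.14, 3.14, 3.14].

### API

Orientations are given as a rotation vector (axis times angle).
In Python, from cell import manip, inverse_kinematics, cams, order gives the robot as it stands. Calls block until the motion is done:
- manip.move_pose(position, orientation): joint-space move of the TCP to a pose.
- manip.move_linear(position, rate=0.15, rot=None): straight line of the TCP; rot=None keeps the orientation; rate is the mean speed in m/s.
- manip.set_joints(angles): joint-space move.
- manip.set_gripper(opening, force=None): finger opening in m; force is the grip in N (None keeps the last); returns when the fingers have stopped.
- manip.dwell(seconds).
- inverse_kinematics(position, orientation): joint angles nearest the present ones, or None.
- manip.state(): the state.
- cams.capture(name): name is "scene" or "top"; returns a dict with "image" (400x640x3 uint8, blue, green, red), "z_map" (400x640 float32, m along the optical axis (not along the pixel's ray), 0 where there is no reading), "intrinsics" (3x3 intrinsics, pixels), "position" and "orientation" of the camera in the world. Camera axes: x right, y down, z forward; pixel columns grow to the right and rows downward; lengths in m; the calibration is good to about 2 mm. A picture is of the moment at which its call begins.
A pose or a line that the arm cannot do raises manip.IKError and nothing moves.
- order.close_job(): hands the job in; it is judged then, once.
The state is a dict: "clock": time; "joint_pos": joint angles; "joint_velocities": joint speeds; "tau": joint torques, N m; "tool_pos": TCP position; "tcp_rot": TCP orientation; "contact_force": force on the tool from outside, world axes, zero at the start; "moment": the same for the moment, N m; "gripper_width": finger opening in m; "grasp_force": force on a finger pad.
Only numpy, scipy, OpenCV 4.12 (cv2) and the standard library are available. Lean on these libraries where they do the work, as an engineer would, in place of code of your own. Each camera call takes 0.05 s, during which the arm holds its last target. There are 200 camera calls.

### The job

Fit the blade base (the black part with the orange grip, not the storage lid with the white grip) blades down into the mouth of the blender cup, its grip in line with the white marks, and twist it clockwise until its lugs stop at the lock, grip in line with the orange marks. Leave it sitting flat and let go of it; leave the storage lid where it is.

Things in the scene. Friction and masses are not known exactly. Their poses are not given: they have to be found in the camera images.
- blade_base: Loose, black, about 0.16 kg, blades down. Origin: foot centre, z up. Heights over foot, mm: blade cage 38 across 0-16; orange lug bar 64 x 22 along x 16-22; neck 40 to 50 across to 30; flange 84 across 30-36; orange bar grip 58 along x, 22 wide along y, 36-66. Grip it from above across y, fingertips 41 over the foot (clear of the flange). Half a turn round is the same.
- storage_lid: Bystander: loose black lid with a white bar grip and no lugs, 84 mm across, 50 mm high. It and the blade base may stand in either place. Origin: centre of its underside. Leave it alone.
- blender_cup: Clear cup fixed in a black stand 116 mm across; black collar 96 mm across, its top 115 mm above the origin (underside centre, on the worktop). x axis = locked direction: orange marks on the collar at +x and -x. White marks, 70 degrees anticlockwise of these seen from above, show the entry direction. Half a turn round is the same.
- cup_mouth (a point): Mouth centre at collar top. Mouth 78 mm wide, 56 between 2 grey tabs 6 mm thick; gaps at the white marks. Grip along white marks (20 degrees and 4 mm off will do), the base drops in till its flange rests on the collar, foot 85 mm over the worktop. Turned 70 degrees clockwise from above, its lugs slide under the tabs (2 mm play, light friction, no spring or click) to a solid stop at 71 degrees.

How it is judged:
By the outcome, as a careful person would: the job done as asked, in the order asked, and still so for the second after the job is handed in, with the robot touching nothing.
It also fails if it takes over 38 s, if anything falls off the work surface, if the arm or the gripper's body presses on something with over 40 N, if the wrist force passes 120 N, or if a joint passes its speed limit or range.

## Working session

There is one attempt and no reset: what is moved stays moved. The work goes in short steps, each a Python script; the robot and the scene stay as the last script left them, time stands still between calls to the robot, and variables do not carry over. Pictures are saved under pics/ and viewed, at most 10 in all, crops included, and the job is handed in when it is done.

```bash
mkdir -p pics; ls
python3 - <<'E'
from cell import manip,cams
import cv2,numpy as np
for n in("top","scene"):
    c=cams.capture(n); cv2.imwrite(f"pics/{n}0.png",c["image"]); np.savez(f"{n}0.npz",**c)
    print(n,c["position"],c["orientation"],c["intrinsics"].tolist())
print(manip.state())
E
```

```text
pics
top [ 0.39542073 -0.03184197  0.99167876] [-2.17289581  2.1203018  -0.14343666] [[421.6994159697466, 0.0, 316.82401420464055], [0.0, 421.6994159697466, 195.93145935246218], [0.0, 0.0, 1.0]]
scene [ 0.0487615  -0.94954219  0.69209301] [-2.03394636  0.51606069 -0.29592578] [[476.29832354362554, 0.0, 320.12425575790945], [0.0, 476.29832354362554, 199.8823672267265], [0.0, 0.0, 1.0]]
{'clock': 0.1, 'joint_pos': array([ 1.08609254e+00,  2.64651882e-01,  1.60521234e+00, -3.08463448e-05,
        1.27370910e+00, -3.68928638e-02]), 'joint_velocities': array([ 0.00042742, -0.00208987, -0.00085117, -0.00147798,  0.00026548,
       -0.00129715]), 'tau': array([ 4.06846475e-04, -5.03619826e+01, -3.58070040e+01,  7.31334602e-02,
        2.33741716e-02, -2.30110527e-05]), 'tool_pos': array([0.29198119, 0.60787846, 0.23754354]), 'tcp_rot': array([-6.97435705e-01, -3.06270289e+00,  3.01750630e-03]), 'contact_force': array([ 0.75063184, -0.24424773,  0.16177966]), 'moment': array([-0.01279604,  0.0055605 ,  0.02581898]), 'grasp_force': 0.0, 'gripper_width': 0.08820212907987834}
```

View pics/top0.png

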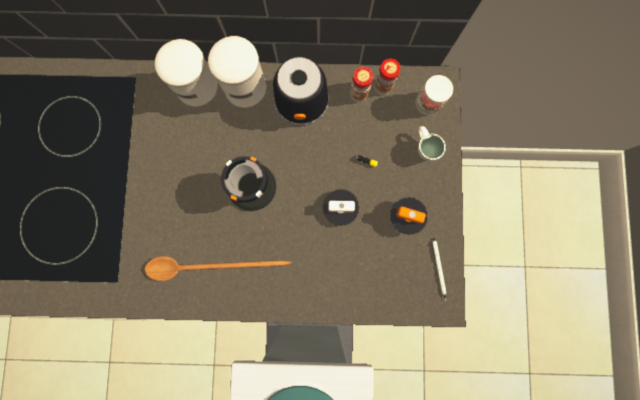

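View pics/scene0.png

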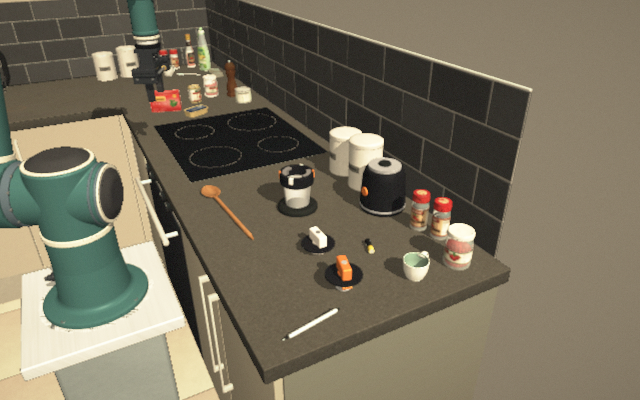

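The top view shows the blade base (orange grip) at (411,215), the lid (white grip) at (341,207) and the cup at (245,180). The cup's white marks are near (228,162) and (259,195), and its orange marks near (253,158) and (234,198). Next I'll measure all of these.

```bash
cat > h.py <<'E'
import cv2,numpy as np
from scipy.spatial.transform import Rotation as R
def ray(c,uv,z):
    uv=np.atleast_2d(uv).astype(float);K=c["intrinsics"]
    d=np.c_[(uv-K[:2,2])/[K[0,0],K[1,1]],np.ones(len(uv))]@R.from_rotvec(c["orientation"]).as_matrix().T
    p=c["position"];return (p+d*((z-p[2])/d[:,2])[:,None])[:,:2]
def masks(c):
    h=cv2.cvtColor(c["image"],cv2.COLOR_BGR2HSV)
    return (cv2.inRange(h,(5,150,120),(20,255,255)),cv2.inRange(h,(0,0,150),(180,60,255)))
def blobs(m,box,amin=4):
    u0,v0,u1,v1=box;n,l,s,ce=cv2.connectedComponentsWithStats(m[v0:v1,u0:u1].copy())
    return [(s[i,4],ce[i]+[u0,v0],np.argwhere(l==i)[:,::-1]+[u0,v0]) for i in range(1,n) if s[i,4]>=amin]
def down(a): # tool y at world angle a, pointing down
    y=np.array([np.cos(a),np.sin(a),0]);z=np.array([0,0,-1.]);return R.from_matrix(np.c_[np.cross(y,z),y,z]).as_rotvec()
E
python3 - <<'E'
from h import *
from cell import inverse_kinematics as ik
c=dict(np.load("top0.npz"));o,w=masks(c)
for nm,m in(("o",o),("w",w)):
    for a,ce,px in blobs(m,(215,145,275,212)): print(nm,a,ce,ray(c,ce,.115),c["z_map"][int(ce[1]),int(ce[0])])
for a,ce,px in blobs(o,(385,195,440,235)):
    P=ray(c,px,.066);r=cv2.minAreaRect(P.astype(np.float32)*1000);print("grip",a,ce,P.mean(0),r)
    e=np.linalg.eigh(np.cov(P.T))[1][:,1];print("ang",np.degrees(np.arctan2(e[1],e[0])))
# flange from depth: points with z in 0.03-0.045 near the grip
v,u=np.mgrid[185:245,380:445];u=u.ravel();v=v.ravel();K=c["intrinsics"];z=c["z_map"][v,u]
X=np.c_[(u-K[0,2])/K[0,0]*z,(v-K[1,2])/K[1,1]*z,z]@R.from_rotvec(c["orientation"]).as_matrix().T+c["position"]
f=X[(X[:,2]>.028)&(X[:,2]<.042)];print("flange",len(f),cv2.minEnclosingCircle(f[:,:2].astype(np.float32)*1000),np.median(f[:,2]))
t=X[X[:,2]>.058];print("top",t.mean(0),np.median(t[:,2]))
v,u=np.mgrid[140:220,205:285];u=u.ravel();v=v.ravel();z=c["z_map"][v,u]
X=np.c_[(u-K[0,2])/K[0,0]*z,(v-K[1,2])/K[1,1]*z,z]@R.from_rotvec(c["orientation"]).as_matrix().T+c["position"]
f=X[(X[:,2]>.108)&(X[:,2]<.122)];print("collar",len(f),cv2.minEnclosingCircle(f[:,:2].astype(np.float32)*1000),np.median(f[:,2]))
E
```

```text
o 24 [252.91666667 158.625     ] [[0.59482089 0.11247139]] 0.8966176
o 27 [233.40740741 197.33333333] [[0.51080595 0.14964658]] 0.8862634
w 24 [228.375 162.375] [[0.58543627 0.16425719]] 0.89459187
w 116 [253.68965517 167.48275862] [[0.57567195 0.10995252]] 0.89332557
w 282 [233.43617021 181.65602837] [[0.54417447 0.15132945]] 0.95659006
w 25 [258.32 193.32] [[0.520583   0.09769482]] 0.88724375
grip 282 [410.9964539  214.60283688] [ 0.48842322 -0.23325899] ((486.927001953125, -233.16941833496094), (61.38116455078125, 29.427101135253906), 74.44646453857422)
ang 75.61112980380926
flange 779 ((490.54608154296875, -233.99029541015625), 42.83946228027344) 0.036509339249121586
top [ 0.48377301 -0.2192093   0.12778899] 0.06638572741060533
collar 827 ((553.5478515625, 131.6581573486328), 48.945594787597656) 0.11500902916793632
```

```bash
cat >> h.py <<'E'
B=np.array([.4897,-.2335]);GA=75.4;C=np.array([.553,.1311]);LK=-24.1
E
python3 - <<'E'
from h import *
from cell import manip,inverse_kinematics as ik
d=np.radians
for k in(0,180):
    print(k,[None if q is None else np.round(q,2) for q in(ik(list(p)+[z],down(d(a+k))) for p,z,a in((B,.041,GA-90),(B,.25,GA-90),(C,.25,LK+70-90),(C,.126,LK+70-90),(C,.126,LK-92)))])
E
```

```text
0 [array([-0.49,  0.22,  2.06, -0.  ,  0.86, -0.24]), array([-0.49,  0.01,  1.87, -0.  ,  1.26, -0.24]), array([ 0.19,  0.06,  1.82, -0.  ,  1.26,  0.96]), array([ 0.19,  0.16,  1.95, -0.  ,  1.03,  0.96]), array([ 0.19,  0.16,  1.95, -0.  ,  1.03,  2.22])]
180 [None, None, array([ 0.19,  0.06,  1.82,  0.  ,  1.26, -2.18]), array([ 0.19,  0.16,  1.95,  0.  ,  1.03, -2.18]), array([ 0.19,  0.16,  1.95, -0.  ,  1.03, -0.93])]
```

Run:
```python
from h import *
from cell import manip,cams
d=np.radians;r=down(d(GA-90))
manip.move_pose([*B,.25],r)
manip.move_linear([*B,.09],.2)
manip.move_linear([*B,.0415],.08)
print(manip.state()["contact_force"])
manip.set_gripper(0.0,30)
s=manip.state();print(s["gripper_width"],s["grasp_force"],s["contact_force"],s["tool_pos"])
manip.move_linear([*B,.25],.2)
manip.move_pose([*C,.25],down(d(LK-20)))
s=manip.state();print(s["gripper_width"],s["grasp_force"],s["contact_force"],s["tool_pos"],s["clock"])
a=cams.capture("scene")["image"];cv2.imwrite("pics/s1.png",cv2.resize(a[60:260,200:440],None,fx=3,fy=3))
```

```text
[ 0.71682124 -0.64317112  0.58025553]
0.021694444015987413 29.9242153018713 [-0.78641071 -0.27019734 -0.22729053] [ 0.48967334 -0.23349991  0.04148262]
0.0215132673138103 29.924961109645665 [ 0.84652257  1.15435863 -1.70571335] [0.55291187 0.13038394 0.24951697] 8.425
```

View pics/s1.png

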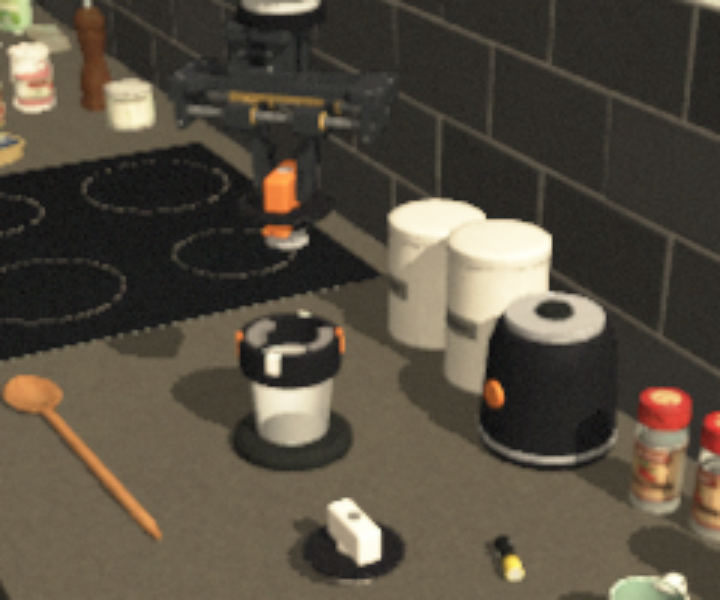

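The crop shows the base held level over the cup: grip at crop (285,185), cage at (288,240), cup mouth below at (290,335). I'll lower it in small steps and watch the wrist force.

Run:
```python
from h import *
from cell import manip,cams
manip.move_linear([*C,.165],.15)
f0=manip.state()["contact_force"][2]
for z in(.15,.142,.138,.134,.131,.129,.128,.127,.1265):
    manip.move_linear([*C,z],.04);s=manip.state();f=s["contact_force"]
    print(z,np.round(f-[0,0,f0],1),round(s["tool_pos"][2],4))
    if f[2]-f0>12 or np.linalg.norm(f[:2])>15: break
print(s["clock"],s["gripper_width"],s["moment"])
```

```text
0.15 [0.1 0.2 1.5] 0.1497
0.142 [0.4 0.4 0.4] 0.1415
0.138 [-0.3  0.1  0.6] 0.1377
0.134 [-0.6 -0.5  0.2] 0.1336
0.131 [ 0.2 -0.   0.7] 0.1307
0.129 [ 0.  -0.   1.5] 0.1289
0.128 [ 0.2 -0.4  0.2] 0.1279
0.127 [0.3 0.2 1.1] 0.1269
0.1265 [-0.   0.1  0.3] 0.1265
11.8167 0.021745278849497555 [-0.00672703  0.11006028 -0.01901963]
```

The base went in to full depth without contact. Now I'll twist it in steps and watch the moment.

Run:
```python
from h import *
from cell import manip,cams
P=[*C,.1262]
manip.move_linear(P,.02);s=manip.state();print(s["contact_force"],s["moment"]);m0=s["moment"][2]
for t in(12,24,36,48,58,64,67,69,70,71,72,73):
    manip.move_pose(P,down(np.radians(LK-20-t)));s=manip.state()
    y=R.from_rotvec(s["tcp_rot"]).as_matrix()[:,1]
    print(t,round(LK-20-np.degrees(np.arctan2(y[1],y[0])),2),np.round(s["contact_force"],1),np.round(s["moment"],2))
    if abs(s["moment"][2]-m0)>.9 or np.linalg.norm(s["contact_force"])>25: break
print(s["clock"])
c=cams.capture("top");cv2.imwrite("pics/t2.png",cv2.resize(c["image"][120:240,180:320],None,fx=5,fy=5))
```

```text
[-0.7646103   0.04025571  0.20801572] [-0.10155811  0.24724054  0.05484741]
12 11.79 [ 0.2 -1.8  0.8] [-0.21  0.13 -0.08]
24 23.67 [-0.6 -0.7  1. ] [-0.19  0.17 -0.02]
36 35.63 [ 0.6 -0.9  2.5] [-0.23  0.17 -0.02]
48 47.61 [0.6 0.1 2.1] [-0.14  0.18  0.03]
58 57.61 [-0.4 -0.8  2.7] [-0.14  0.2  -0.02]
64 63.65 [ 0.4 -0.8  3.3] [-0.16  0.2   0.03]
67 66.76 [ 0.7 -1.   3.3] [-0.12  0.07  0.01]
69 68.86 [ 1.1 -0.4  3.1] [-0.16  0.06 -0.01]
70 69.94 [ 1.3 -1.4  5.1] [-0.19 -0.04  0.  ]
71 70.98 [ 1.3 -0.7  3.7] [-0.16 -0.11  0.1 ]
72 71.97 [ 1.9 -0.4  3.8] [-0.12 -0.24  0.18]
73 72.96 [3.3 0.6 4.1] [-0.01 -0.29  0.53]
15.375
```

View pics/t2.png

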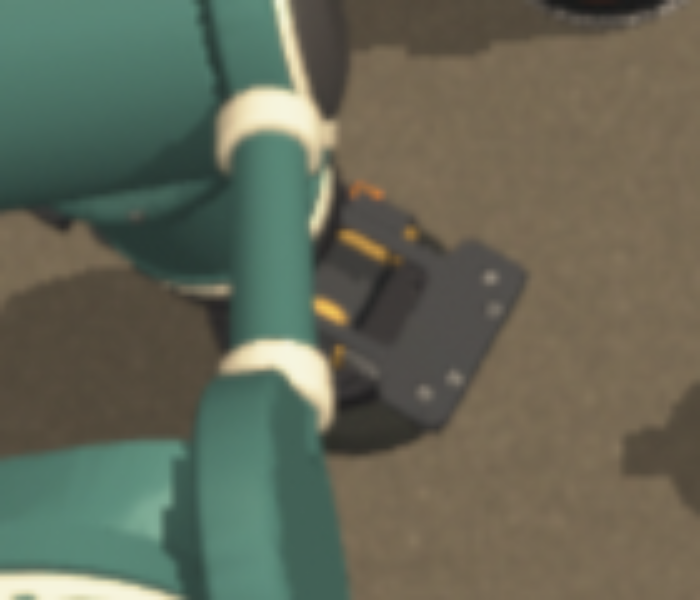

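The arm hides the mouth in this view; one orange collar mark shows at crop (365,190). The moment is starting to rise at about 72–73°, so I'll press on to the stop, let go, back off and look.

Run:
```python
from h import *
from cell import manip,cams
P=[*C,.1262]
for t in(74,75,76):
    manip.move_pose(P,down(np.radians(LK-20-t)));s=manip.state()
    print(t,np.round(s["contact_force"],1),np.round(s["moment"],2))
    if s["moment"][2]>1: break
manip.set_gripper(.06);manip.dwell(.2)
manip.move_linear([*C,.27],.2)
q=manip.state()["joint_pos"];q[0]+=.95;manip.set_joints(q)
c=cams.capture("top");np.savez("top3.npz",**c);cv2.imwrite("pics/t3.png",cv2.resize(c["image"][130:230,180:300],None,fx=6,fy=6))
a=cams.capture("scene")["image"];cv2.imwrite("pics/s3.png",cv2.resize(a[140:290,230:370],None,fx=4,fy=4))
o,w=masks(c)
for n,ce,px in blobs(o,(215,130,285,215)):
    z=.151 if n>100 else .115;p=ray(c,px,z);e=np.linalg.eigh(np.cov(p.T))[1][:,1];print(n,ce,ray(c,ce,z),np.degrees(np.arctan2(e[1],e[0])))
print(manip.state()["clock"])
```

```text
74 [3.9 0.4 3.7] [ 0.04 -0.36  0.68]
75 [3.8 1.1 4.3] [ 0.2  -0.37  0.75]
76 [1.9 0.  5.1] [ 0.17 -0.24  0.72]
25 [253.   158.72] [[0.59461872 0.11228465]] 66.97432741206921
372 [241.65053763 175.82795699] [[0.55044717 0.12776689]] 155.68518193095113
27 [233.40740741 197.33333333] [[0.51080595 0.14964658]] 58.76114745737664
19.9333
```

View pics/t3.png

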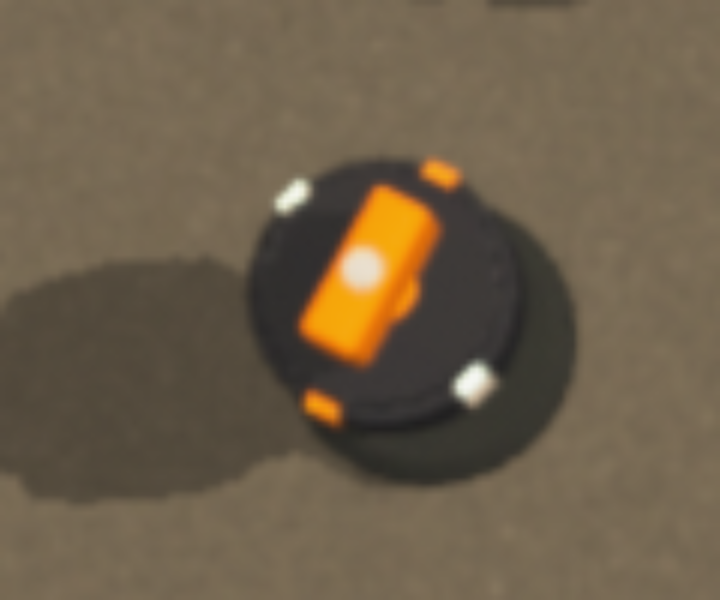

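View pics/s3.png

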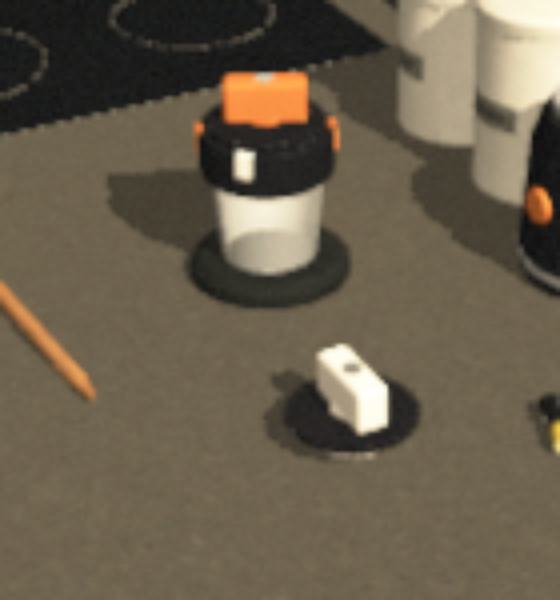

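The top view shows the grip at crop (370,275), in line with the orange marks at (440,172) and (322,408): grip at -24.3°, marks at -24°. The scene view shows the flange flat on the collar and the lid where it was. The gripper is clear, so I'm handing in.

```bash
python3 -c "
from cell import order
print(order.close_job())"
```

```text
the job is handed in; nothing more can be done
None
```

The blade base is in the blender cup, twisted clockwise to its stop with the grip in line with the orange marks, sitting flat and released; the storage lid was not touched, and the job was handed in at about 20 s.

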